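# Slide the measuring cylinder under the water dispenser's nozzle

## Task

Get the tall blue-footed measuring cylinder ready for filling: push it across the bench until its mouth stands centred under the dispenser's nozzle. Do not pick it up or take it between the fingers: push it from one side, low down, so that it slides on its foot without tipping. Leave it standing there untouched, and do not bump the dispenser or disturb the other things on the bench.

Things in the scene. Friction and masses are not known exactly. Their poses are not given: they have to be found in the camera images.
- cylinder: The measuring cylinder to push: milky tube of 40 mm diameter with blue lines, on a round blue foot (72 mm diameter, 12 mm thick; collar of 46 mm diameter up to 22 mm). 250 mm tall, 0.15 to 0.31 kg, centre of mass 70 mm up. Origin: centre of the underside; z up. Friction on the bench 0.5 to 0.7: pushed below about 45 mm it slides, much higher it tips. Starts nearer to the robot than the nozzle.
- cylinder_mouth (a point): Centre of the measuring cylinder's open mouth, 250 mm above its underside on its axis; inside diameter of the tube 35 mm.
- nozzle_tip (a point): Lower end of the dispenser's nozzle, a short dark spout of 11 mm diameter pointing straight down, 275 mm above the bench: the cylinder's mouth passes 25 mm below it. Above it a blue filter (44 mm diameter) spans 289 to 317 mm and the white head (58 mm diameter) 316 to 356 mm above the bench.
- dispenser: The fixed white water dispenser: round foot of 162 mm diameter, 26 mm high; 36 mm column; top at 367 mm; an overhanging arm, 46 mm wide, underside 319 mm up, carries the nozzle. Origin on the bench straight below the nozzle; the column and the centre of the foot stand 180 mm from there along the body's own +x axis (away from the robot at yaw 0).
- amber_bottle: Bystander: capped amber reagent bottle with a paper label, 62 mm diameter, 185 mm tall; origin at the centre of its underside. Stands in the one of the two front places that the measuring cylinder does not have.
- wash_bottle: Bystander: white wash bottle with a red cap and bent red spout, 70 mm diameter, 205 mm tall with the spout; origin at the centre of its underside.
- short_cylinder: Bystander: a short measuring cylinder with a green foot (58 mm diameter), 145 mm tall; origin at the centre of its underside.
- fruit_punnet: Bystander: clear punnet full of red and orange fruit, 199 by 132 mm, 95 mm tall, long side along its x; origin at the centre of its underside.
- steel_beaker: Bystander: open steel beaker, 74 mm over the rim, 90 mm tall; origin at the centre of its underside.
- pocket_refractometer: Bystander: hand-held refractometer lying on the bench along its own x axis, 180 mm long, 31 mm thick; origin under its middle.
- dropper_bottle: Bystander: small amber dropper bottle with a black rubber teat, 32 mm diameter, 90 mm tall; origin at the centre of its underside.
Not all that is in view belongs to the job. Leave any yellow look-alike of the cylinder alone.

How it is judged:
At the end, for the whole second after the job is handed in: The measuring cylinder stands upright on its foot on the bench (within 3 degrees), at rest, with the centre of its mouth within 12 mm of the nozzle's axis, so that the water would fall inside the mouth; the other things stand within 15 mm of where they were (horizontal distance between cylinder_mouth and nozzle_tip below 0.012 m and angle between cylinder's own z axis and vertical below 0.05 rad and height (world z) of cylinder below 0.004 m and linear speed of cylinder below 0.02 m/s and distance of each of amber_bottle, wash_bottle, short_cylinder, fruit_punnet, steel_beaker, pocket_refractometer, dropper_bottle from where it was at the start of the episode below 0.015 m); the robot touches nothing.
It fails at once if the measuring cylinder is lifted off the bench (more than 15 mm) (height (world z) of cylinder above 0.015 m).
It fails at once if the measuring cylinder tips (more than 14 degrees) (angle between cylinder's own z axis and vertical above 0.25 rad).
It fails at once if the upright measuring cylinder is taken between the fingers: touched while the grasp point between the pads is within 12 mm of its axis (horizontal distance between the grasp point and cylinder below 0.012 m and contact force between the fingers and cylinder above 0.2 N and angle between cylinder's own z axis and vertical below 0.1 rad).
It fails at once if the dispenser is bumped (more than 3 N) (contact force between anything else and dispenser above 3 N).
It fails at once if another thing on the bench is moved by more than 15 mm (distance of any of amber_bottle, wash_bottle, short_cylinder, fruit_punnet, steel_beaker, pocket_refractometer, dropper_bottle from where it was at the start of the episode above 0.015 m).
It also fails if it takes over 58 s, if anything falls off the work surface, if the arm or the gripper's body presses on something with over 40 N, if the wrist force passes 120 N, or if a joint passes its speed limit or range.

## Robot

A 7-joint arm with a two-finger parallel gripper is mounted at the origin on the work surface. World frame = base frame: x ahead of the robot, y to its left, z up, the work surface at z = 0. Lengths are in m, angles in rad, forces in N, time in s.
With the tool pointing down it reaches from about 0.425 to 0.875 m from the base axis. Payload 4.7 kg.
Tool frame: the origin (TCP) lies midway between the tips of the shut fingers; the grasp point (between the pads) lies 19 mm behind it; z points along the fingers, y is the line along which they close (so a half turn about z gives the same grasp; the last joint's range is limited). The gripper opens to 85 mm and grips with 20 to 120 N. Pads are 22 mm wide; open, the fingers measure 114 mm over their backs; the gripper's body (76 mm by 85 mm) begins 54 mm behind the grasp point. The pads swing forward as they close: fully open they stand 13 mm farther back than shut.
Start: joints at [-1.237, 0.321, -0.07, 1.45, 0.023, 1.371, -0.057], TCP at [0.204, 0.617, 0.231] pointing down, gripper open.
Joint ranges: [-2.86, 2.86], [-0.3, 2.09], [-1.38, 1.24], [0.06, 2.45], [-1.56, 4.7], [0.09, 2.05], [-2.69, 2.69]. Speed limits (rad/s): [2.57, 2.57, 3.14, 3.14, 3.14, 3.14, 3.14].

## Interface

Orientations are given as a rotation vector (axis times angle).
In Python, from plant import robot gives the robot as it stands.
- The arm moves only by the tool carry_out, never from a script. Its argument "series" is text: rows parted by semicolons, each of 7 numbers parted by spaces: the shift along the tool's x, y, z in units of 0.05 m (1.0 is 0.05 m), then the turn, a rotation vector about the tool's x, y, z in units of 0.5 rad (1.0 is 0.5 rad), then the gripper command: -1 is fully open, 1 is shut, values between are in proportion. A call has 1 to 8 rows; each row shifts and turns the commanded pose from where the row before left it, along the tool's axes as they then stand; what a row does not reach is not made up. A row lasts 1/8 s, in which the tool goes at most 62.5 mm and 10.7 degrees, less where a joint would pass 70% of its speed; a pose out of reach is approached as far as the arm can. A call with a number of a shift or a turn outside -1 to 1 is refused whole. A call with a gripper value outside its range is refused whole. The fingers move at their own pace and stop on an object; the grip force is fixed at half the most. Time passes only in rows, so rows that do not move let the fingers close. It gives the time, the measured TCP pose, the force, the opening and the grip force at its end, in the units of the state.
- robot.state(): the state, without advancing time (a new reading comes with each control period).
- robot.read_camera(name): name is "scene" or "top"; returns the picture (384x512x3 uint8, red, green, blue); there is no depth.
- robot.camera_model(name): a dict with "K" (3x3 intrinsics, pixels), "rvec" (rotation vector, rad) and "tvec" (3), from world to camera coordinates, as OpenCV has them. Camera axes: x right, y down, z forward; pixel columns grow to the right and rows downward; lengths in m; the calibration is good to about 2 mm. A picture is of the moment at which its call begins. camera_model takes no time and is no camera call.
- robot.hand_in(): hands the job in; it is judged then, once.
Trained networks look in the newest picture that a camera, given by its name, has taken for a name from the list of things; names that differ only in an ending like _2 or _b are one class to them, and where a whole thing is asked for, a point or a joint stands for the part that bears it (a point fixed in the world has none). Each returns a list of dicts, best first, with "score" (0 to 1); they miss things now and then, are a little off and sometimes report something else, mostly with a low value. They report only what shows in the picture. A call takes as long as a camera call. They do not tell look-alikes from the thing itself.
- robot.find_in(camera, target): "xy" ([column, row] in pixels, amid what is visible of it).
- robot.silhouettes(camera, target): "region" (384x512 bool, what is visible of it) and "xy" ([column, row] in pixels, amid what is visible of it).
- robot.mark_of(camera, target): "xy" ([column, row] in pixels: a listed point, or the origin of a listed thing).
The state is a dict: "time_s": time; "joint_positions": joint angles; "qvel": joint speeds; "joint_torque": joint torques, N m; "eef_pos": TCP position; "orientation": TCP orientation; "contact_force": force on the tool from outside, world axes, zero at the start; "torque": the same for the moment, N m; "width": finger opening in m; "gripper_force": force on a finger pad.
Only numpy, scipy, OpenCV 4.12 (cv2) and the standard library are available. Lean on these libraries where they do the work, as an engineer would, in place of code of your own. Each camera call takes 0.05 s, during which the arm holds its last target. There are 200 camera calls.

## Working session

There is one attempt and no reset: what is moved stays moved. The work goes in short steps, Python scripts to look and compute and a tool call to move; the robot and the scene stay as the last step left them, time stands still between calls to the robot, and variables do not carry over. Pictures are saved under pics/ and viewed, at most 10 in all, crops included, and the job is handed in when it is done.

Besides the shell and the picture viewer there is one more tool, called after "Call:" as name(argument=value, ...), one argument or row to a line, values as JSON. carry_out: Moves the arm, as the interface text tells. Its arguments: {"type":"object","properties":{"series":{"type":"string"}},"required":["series"]}

```bash
mkdir -p pics
cat > h.py <<'E'
import numpy as np,cv2
from plant import robot
def cam(n):
    m=robot.camera_model(n);return np.array(m["K"],float),np.array(m["rvec"],float),np.array(m["tvec"],float)
def ray(n,xy,z):
    K,r,t=cam(n);R=cv2.Rodrigues(r)[0];c=-R.T@t
    d=R.T@np.linalg.inv(K)@np.array([xy[0],xy[1],1.]);return c+d*(z-c[2])/d[2]
def proj(n,p):
    K,r,t=cam(n);return cv2.projectPoints(np.array(p,float).reshape(-1,1,3),r,t,K,None)[0].reshape(-1,2)
E
python3 - <<'E'
from h import *
for c in("scene","top"):
    im=robot.read_camera(c);cv2.imwrite(f"pics/{c}0.png",im[:,:,::-1])
    R=cv2.Rodrigues(cam(c)[1])[0];print(c,-R.T@cam(c)[2])
    for n,z in[("cylinder",0),("cylinder_mouth",.25),("nozzle_tip",.275),("dispenser",0),("amber_bottle",0),("wash_bottle",0),("short_cylinder",0),("fruit_punnet",0),("steel_beaker",0),("pocket_refractometer",0),("dropper_bottle",0)]:
        for d in robot.mark_of(c,n)[:2]: print(n,round(d["score"],2),np.round(d["xy"],1),ray(c,d["xy"],z)[:2].round(3))
s=robot.state();print(s["time_s"],s["eef_pos"],s["orientation"],s["width"])
E
```

```text
scene [ 1.57294001 -0.49806526  1.04245268]
cylinder 0.94 [237.1 277. ] [ 0.706 -0.159]
cylinder 0.72 [214.7 240.6] [ 0.52  -0.162]
cylinder_mouth 0.79 [210.4 183.3] [ 0.528 -0.161]
nozzle_tip 0.82 [298.3 181.3] [0.67  0.069]
dispenser 0.62 [217.3 239.6] [ 0.52  -0.152]
dispenser 0.56 [363.2 235. ] [0.725 0.314]
amber_bottle 0.7 [291.2 216. ] [0.524 0.139]
wash_bottle 0.73 [377.1 203.1] [0.603 0.469]
wash_bottle 0.65 [353.6 182.3] [0.453 0.469]
short_cylinder 0.62 [364.1 233.5] [0.72  0.321]
fruit_punnet 0.74 [119.5 295.2] [ 0.615 -0.509]
steel_beaker 0.76 [351.9 184. ] [0.459 0.456]
dropper_bottle 0.62 [195.4 284.9] [ 0.679 -0.288]
top [ 0.276139   -0.01053663  1.68979643]
cylinder 0.93 [309.7 152.6] [ 0.699 -0.162]
cylinder 0.78 [307.8 203.8] [ 0.511 -0.157]
cylinder_mouth 0.73 [314.3 134.8] [ 0.694 -0.154]
cylinder_mouth 0.59 [315.2 188.7] [ 0.523 -0.158]
nozzle_tip 0.68 [240.9 140.7] [0.662 0.073]
nozzle_tip 0.5 [315.8 188.9] [ 0.519 -0.157]
dispenser 0.41 [241.5 140. ] [0.74  0.087]
amber_bottle 0.77 [224.6 199.3] [0.52 0.14]
amber_bottle 0.33 [395.4 241.2] [ 0.386 -0.467]
wash_bottle 0.91 [134.1 175.8] [0.597 0.469]
short_cylinder 0.78 [179.9 144.5] [0.717 0.311]
fruit_punnet 0.79 [406.  180.3] [ 0.605 -0.51 ]
steel_beaker 0.9 [132.3 219.9] [0.438 0.464]
pocket_refractometer 0.73 [394.1 242.1] [ 0.383 -0.462]
dropper_bottle 0.63 [347.7 158.3] [ 0.681 -0.3  ]
1.2 [0.20438286 0.6170517  0.23134232] [5.00170888e-01 3.10145144e+00 1.21571370e-04] 0.0855897226709127
```

View pics/scene0.png

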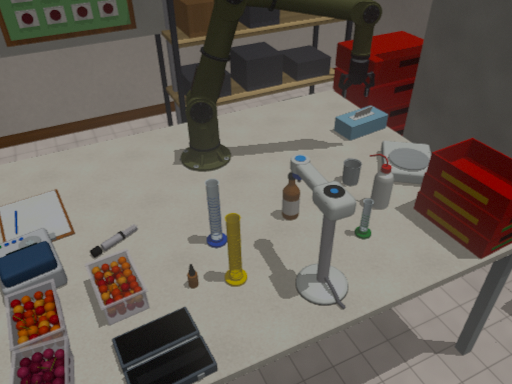

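View pics/top0.png

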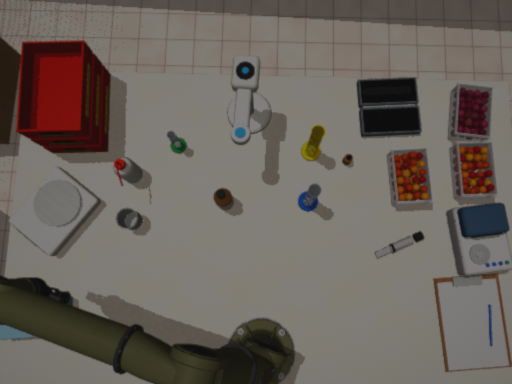

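The blue cylinder stands at scene (216,240) and top (308,202). The yellow look-alike is at top (311,152), and the amber bottle is at (224,198). The dispenser head is at top (241,132) and its foot at (249,113). Next I'll zoom in on the nozzle and both feet for precise positions.

Run:
```python
from h import *
a=robot.read_camera("scene")[:,:,::-1];b=robot.read_camera("top")[:,:,::-1]
A=cv2.resize(a[145:305,195:355],(600,600),interpolation=cv2.INTER_CUBIC)[:,:400]
A=cv2.resize(a[145:305,195:355],(400,400),interpolation=cv2.INTER_CUBIC)
B=cv2.resize(b[50:210,200:360],(400,400),interpolation=cv2.INTER_CUBIC)
cv2.imwrite("pics/z.png",np.hstack([A,B]))
A=cv2.resize(a[150:220,275:355],(400,350),interpolation=cv2.INTER_CUBIC)
B=cv2.resize(b[90:160,205:285],(400,350),interpolation=cv2.INTER_CUBIC)
cv2.imwrite("pics/z2.png",np.hstack([A,B]))
# blue foot: fit rendered foot (disc z=.012 top)
for n,im,box in(("scene",a,(225,255,195,240)),("top",b,(185,215,290,330))):
    hsv=cv2.cvtColor(np.ascontiguousarray(im),cv2.COLOR_BGR2HSV);m=cv2.inRange(hsv,(105,130,60),(130,255,255))
    r0,r1,c0,c1=box;k=np.zeros_like(m);k[r0:r1,c0:c1]=m[r0:r1,c0:c1]
    cs=max(cv2.findContours(k,0,2)[0],key=cv2.contourArea);print(n,cv2.boundingRect(cs),cv2.contourArea(cs))
    x,y,w,h=cv2.boundingRect(cs)
    from scipy.optimize import least_squares
    th=np.linspace(0,6.28,60)
    def f(p):
        P=np.vstack([np.c_[p[0]+.036*np.cos(th),p[1]+.036*np.sin(th),0*th+z] for z in(0,.012)])
        q=proj(n,P);return [q[:,0].min()-x+.5,q[:,0].max()-x-w+.5,q[:,1].min()-y+.5,q[:,1].max()-y-h+.5]
    s=least_squares(f,[.515,-.16]);print(s.x.round(4),s.fun.round(2))
```

```text
scene (208, 234, 19, 12) 87.5
[ 0.5238 -0.1542] [-1.05  1.06 -2.61  2.36]
top (299, 192, 18, 19) 111.5
[ 0.5203 -0.1555] [-1.27  1.26 -0.76  0.75]
```

View pics/z.png

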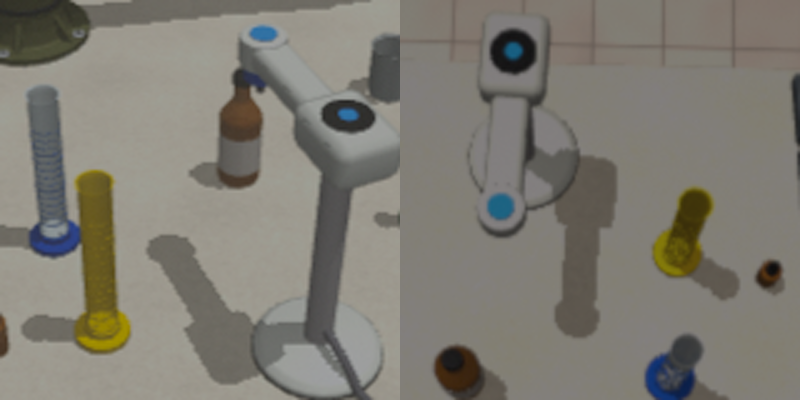

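View pics/z2.png

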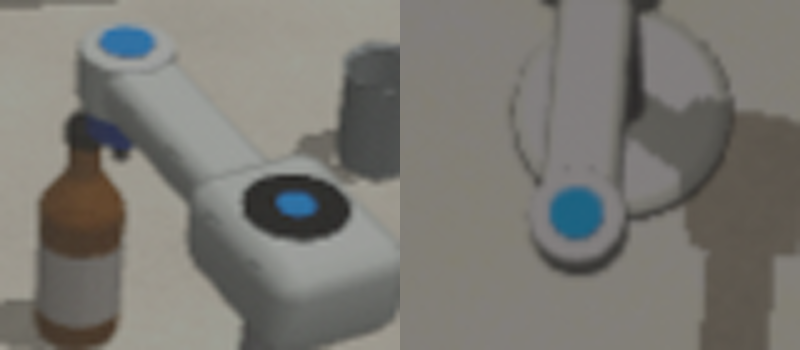

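Run:
```python
from h import *
from scipy.optimize import least_squares
for z in(.356,.36,.367): print(z,ray("scene",(300.0,158.0),z)[:2].round(4),ray("top",(239.9,132.1),z)[:2].round(4))
print("tip",ray("scene",(299,181),.275))
f=lambda p:np.r_[proj("scene",p)[0]-(300,158),proj("top",p)[0]-(239.9,132.1)]
s=least_squares(f,[.66,.07,.35]);print(s.x,s.fun)
# dispenser foot ellipse: scene crop z: x 252-383,y 297-398 /2.5 ; top: x 468-580, y 105?-207
print("foot top",ray("top",(200+(123.5)/2.5-.5,50+156/2.5-.5),.026), "scene",ray("scene",(195+317/2.5-.5,145+345/2.5-.5),.024))
print("column top cap", ray("top",(200+113/2.5-.5,50+50/2.5-.5),.367),ray("scene",(195+348/2.5-.5,145+114/2.5-.5),.367))
# predicted bottle etc
# cylinder mouth
print("mouth",ray("scene",(195+43/2.5-.5,145+92/2.5-.5),.25),ray("top",(200+286/2.5-.5,50+349/2.5-.5),.25))
s=robot.state();print(cv2.Rodrigues(np.array(s["orientation"]))[0].round(3),s["time_s"])
```

```text
0.356 [0.6675 0.0718] [0.6656 0.0717]
0.36 [0.6728 0.0685] [0.6644 0.0715]
0.367 [0.6821 0.0627] [0.6624 0.071 ]
tip [0.66955775 0.07187222 0.275     ]
[0.66611794 0.07217385 0.35498691] [-0.15555028  0.02430444 -0.13835334 -0.07388523]
foot top [0.83860859 0.06194879 0.026     ] scene [0.85929277 0.05344892 0.024     ]
column top cap [0.85249216 0.06333732 0.367     ] [0.85235003 0.06301429 0.367     ]
mouth [ 0.51975029 -0.15343885  0.25      ] [ 0.52207325 -0.15379268  0.25      ]
[[-0.949  0.314  0.   ]
 [ 0.314  0.949  0.   ]
 [-0.     0.    -1.   ]] 1.3
```

Measurements:

| Item | x (m) | y (m) |
|---|---|---|
| Nozzle | 0.667 | 0.072 |
| Cylinder | 0.521 | -0.155 |

The push is 0.27 m at about 57° from world x, and that lane is clear. A vertical gripper's body would hit the tall tube. So I'll lean the tool back about 35° and push the tube about 28 mm up, using two fingertips 28 mm apart. First I raise the tool, then yaw it.

Call:
carry_out(
  series="0 0 -1 0 0 0 0.34; 0 0 -1 0 0 0 0.34; 0 0 -1 0 0 0 0.34; 0 0 0 0 0 0.36 0.34; 0 0 0 0 0 0.36 0.34; 0 0 0 0 0 0.36 0.34; 0 0 0 0 0 0.36 0.34; 0 0 0 0 0 0.36 0.34",
)

```text
time_s: 2.3
eef_pos: [0.2043, 0.617, 0.3813]
orientation: [-1.807, -2.57, -0.0]
contact_force: [0.5, 0.2, -0.4]
width: 0.028
gripper_force: 0.0
```

Call:
carry_out(
  series="0 0 0 0 0 0.36 0.34; 0 0 0 0 0 0.36 0.34; 0 0 0 0 0 0.36 0.34; 0 0 0 0 0 0.36 0.34; 0 0 0 0 0 0.36 0.34; 0 0 0 0 0 0 0.34",
)

```text
time_s: 3.05
eef_pos: [0.2043, 0.617, 0.3814]
orientation: [2.739, 1.539, 0.0]
contact_force: [-0.0, 0.6, -0.4]
width: 0.0282
gripper_force: 0.0
```

Call:
carry_out(
  series="-0.46 0.88 0 0 0 0 0.34; -0.46 0.88 0 0 0 0 0.34; -0.46 0.88 0 0 0 0 0.34; -0.46 0.88 0 0 0 0 0.34; -0.46 0.88 0 0 0 0 0.34; -0.46 0.88 0 0 0 0 0.34; -0.46 0.88 0 0 0 0 0.34; -0.46 0.88 0 0 0 0 0.34",
)

```text
time_s: 4.05
eef_pos: [0.4093, 0.2748, 0.3817]
orientation: [-2.737, -1.541, -0.001]
contact_force: [1.1, 0.3, -0.5]
width: 0.0282
gripper_force: 0.0
```

Call:
carry_out(
  series="-0.46 0.88 0 0 0 0 0.34; -0.46 0.88 0 0 0 0 0.34; -0.46 0.88 0 0 0 0 0.34; -0.46 0.88 0 0 0 0 0.34; 0 0 0 0 0 0 0.34",
)

```text
time_s: 4.68
eef_pos: [0.5122, 0.101, 0.3818]
orientation: [2.743, 1.528, 0.001]
contact_force: [-0.0, -0.1, 0.0]
width: 0.0283
gripper_force: 0.0
```

Call:
carry_out(
  series="-0.9 0.43 0 0 0 0 0.34; -0.9 0.43 0 0 0 0 0.34; -0.9 0.43 0 0 0 0 0.34; -0.9 0.43 0 0 0 0 0.34; -0.9 0.43 0 0 0 0 0.34; -0.9 0.43 0 0 0 0 0.34; -0.9 0.43 0 0 0 0 0.34; 0 0 0 0 0 0 0.34",
)

```text
time_s: 5.68
eef_pos: [0.4732, -0.2449, 0.3816]
orientation: [2.743, 1.529, -0.001]
contact_force: [0.1, 0.5, -0.2]
width: 0.0284
gripper_force: 0.0
```

Call:
carry_out(
  series="-0.5 0 0 0 0 0 0.34; 0 0 0 0 0.305 0 0.34; 0 0 0 0 0.305 0 0.34; 0 0 0 0 0.305 0 0.34; 0 0 0 0 0.305 0 0.34; 0 0 0 0 0 0 0.34",
)

```text
time_s: 6.42
eef_pos: [0.4603, -0.2638, 0.3795]
orientation: [-2.398, -1.336, -0.75]
contact_force: [-0.1, 0.3, 0.0]
width: 0.0283
gripper_force: 0.0
```

```bash
cat > st.py <<'E'
from h import *
N=np.array([.667,.072]);
def st(C,D=None):
    s=robot.state();p=np.array(s["eef_pos"]);R=cv2.Rodrigues(np.array(s["orientation"]))[0]
    u=R[:2,0]/np.linalg.norm(R[:2,0]);y=R[:2,1]
    v=N-C;print("tilt",np.degrees(np.arccos(-R[2,2])).round(2),"roll y_z",R[2,1].round(4),"heading",np.degrees(np.arctan2(u[1],u[0])).round(2),"wanted",np.degrees(np.arctan2(v[1],v[0])).round(2),"dist",np.linalg.norm(v).round(4))
    print("TCP",p.round(4),"cyl rel fwd",((C-p[:2])@u).round(4),"right(y)",((C-p[:2])@y).round(4),"noz rel fwd",((N-p[:2])@u).round(4),"right",((N-p[:2])@y).round(4),"q",np.round(s["joint_positions"],2))
E
python3 -c "
from st import *
st(np.array([.521,-.155]))"
```

```text
tilt 34.87 roll y_z -0.0037 heading 58.17 wanted 57.25 dist 0.2699
TCP [ 0.4603 -0.2638  0.3795] cyl rel fwd 0.1244 right(y) -0.0054 noz rel fwd 0.3943 right -0.0004 q [-0.17  0.19  1.17  1.57 -0.72  1.77  0.42]
```

Call:
carry_out(
  series="0 -0.15 0 -0.018 0 0.026 0.34; -0.57 0 0.82 0 0 0 0.34; -0.57 0 0.82 0 0 0 0.34; -0.57 0 0.82 0 0 0 0.34; -0.57 0 0.82 0 0 0 0.34; -0.57 0 0.82 0 0 0 0.34; 0 0 0 0 0 0 0.34",
)

```text
time_s: 7.3
eef_pos: [0.4557, -0.2537, 0.1291]
orientation: [-2.4, -1.328, -0.749]
contact_force: [0.1, 0.7, -0.2]
width: 0.028
gripper_force: 0.0
```

```bash
python3 -c "
from st import *
st(np.array([.521,-.155]))"
```

```text
tilt 34.9 roll y_z -0.0073 heading 57.73 wanted 57.25 dist 0.2699
TCP [ 0.4557 -0.2537  0.1291] cyl rel fwd 0.1183 right(y) 0.0031 noz rel fwd 0.3882 right 0.0067 q [-0.04  0.43  1.05  1.91 -0.91  1.47  0.79]
```

Call:
carry_out(
  series="0 0.05 0 -0.01 0 0.014 0.34; -0.57 0 0.82 0 0 0 0.34; -0.4 0 0.57 0 0 0 0.34; -0.22 0 0.33 0 0 0 0.34; 0 0 0 0 0 0 0.34",
)

```text
time_s: 7.92
eef_pos: [0.4588, -0.2589, 0.0278]
orientation: [-2.414, -1.317, -0.761]
contact_force: [-0.2, 0.1, 0.3]
width: 0.0282
gripper_force: 0.0
```

```bash
python3 -c "
from st import *
st(np.array([.521,-.155]))
im=robot.read_camera('scene')[:,:,::-1]
A=cv2.resize(im[140:300,130:330],(750,600),interpolation=cv2.INTER_CUBIC);cv2.imwrite('pics/p1.png',A)"
```

```text
tilt 34.96 roll y_z 0.0005 heading 57.22 wanted 57.25 dist 0.2699
TCP [ 0.4588 -0.2589  0.0278] cyl rel fwd 0.121 right(y) -0.0039 noz rel fwd 0.3909 right -0.0042 q [ 0.07  0.6   0.94  1.96 -1.06  1.37  0.96]
```

View pics/p1.png

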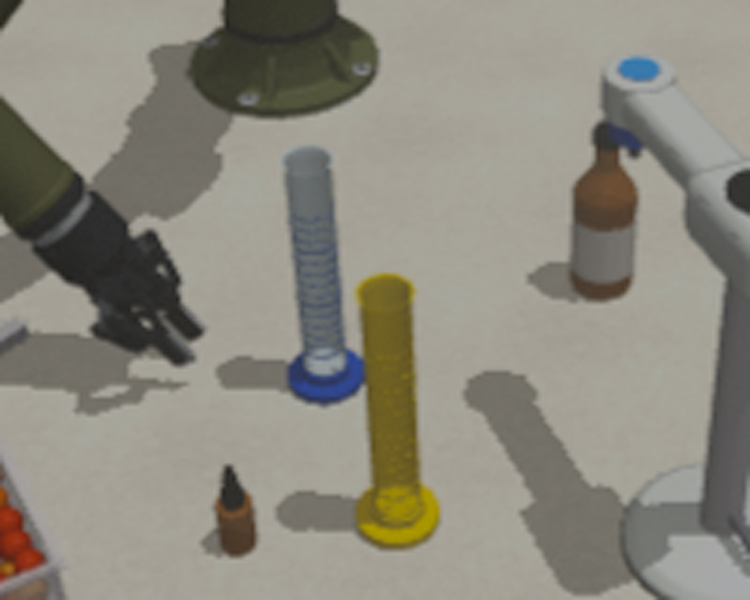

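The fingers are low behind the cylinder, in line with it at crop (190,345), and the cylinder foot is at crop (326,380). The tilt keeps the body clear of the tube, so I'll approach to just short of contact.

Call:
carry_out(
  series="-0.08 -0.08 0.11 0 0 0 0.34; 0.33 0 0.23 0 0 0 0.34; 0.33 0 0.23 0 0 0 0.34; 0.33 0 0.23 0 0 0 0.34; 0.25 0 0.17 0 0 0 0.34; 0 0 0 0 0 0 0.34",
)

```text
time_s: 8.72
eef_pos: [0.4962, -0.1921, 0.0208]
orientation: [-2.413, -1.318, -0.761]
contact_force: [-0.4, -0.8, 0.3]
width: 0.0279
gripper_force: 0.0
```

```bash
python3 -c "
from st import *
st(np.array([.521,-.155]))"
```

```text
tilt 35.0 roll y_z 0.0004 heading 57.31 wanted 57.25 dist 0.2699
TCP [ 0.4962 -0.1921  0.0208] cyl rel fwd 0.0446 right(y) 0.0008 noz rel fwd 0.3145 right 0.001 q [-0.07  0.56  0.92  2.02 -1.1   1.28  0.87]
```

Call:
carry_out(
  series="0.1 0 0.07 0 0 0 0.34; 0.1 0 0.07 0 0 0 0.34; 0.1 0 0.07 0 0 0 0.34; 0.1 0 0.07 0 0 0 0.34; 0.1 0 0.07 0 0 0 0.34; 0.1 0 0.07 0 0 0 0.34; 0.1 0 0.07 0 0 0 0.34; 0.1 0 0.07 0 0 0 0.34",
)

```text
time_s: 9.72
eef_pos: [0.5222, -0.1521, 0.0205]
orientation: [-2.415, -1.315, -0.76]
contact_force: [-0.9, -1.3, 0.3]
width: 0.0283
gripper_force: 0.4
```

```bash
cat > loc.py <<'E'
from st import *
from scipy.optimize import least_squares
def loc():
    a=robot.read_camera("scene");b=robot.read_camera("top");r=[]
    for n,im in(("scene",a),("top",b)):
        m=cv2.inRange(cv2.cvtColor(im,cv2.COLOR_RGB2HSV),(108,130,60),(130,255,255))
        m[:,:190]=0;m[:,330:]=0;m[:185]=0 if n=="scene" else m[:185]
        if n=="top": m[:100]=0;m[240:]=0
        cs=[c for c in cv2.findContours(m,0,2)[0]]
        if not cs: print(n,"none");continue
        c=max(cs,key=cv2.contourArea);x,y,w,h=cv2.boundingRect(c);th=np.linspace(0,6.28,60)
        def f(p):
            P=np.vstack([np.c_[p[0]+.036*np.cos(th),p[1]+.036*np.sin(th),0*th+z] for z in(0,.012)])
            q=proj(n,P);return [q[:,0].min()-x+.5,q[:,0].max()-x-w+.5,q[:,1].min()-y+.5,q[:,1].max()-y-h+.5]
        s=least_squares(f,[.55,-.1]);print(n,(x,y,w,h),s.x.round(4),s.fun.round(2));r.append(s.x)
    for n in("scene","top"):
        for t,z in(("cylinder",0),("cylinder_mouth",.25)):
            for d in robot.mark_of(n,t)[:3]: print(n,t,round(d["score"],2),np.round(d["xy"],1),ray(n,d["xy"],z)[:2].round(4))
    return a,b,np.mean(r,0)
E
python3 -c "
from loc import *
a,b,C=loc();st(C)"
```

```text
scene (214, 240, 13, 7) [ 0.5436 -0.151 ] [-4.13  4.15 -5.43  4.8 ]
top (293, 189, 11, 18) [ 0.5321 -0.1215] [-4.73  4.7  -1.26  1.22]
scene cylinder 0.89 [219.5 241.8] [ 0.5334 -0.1493]
scene cylinder 0.88 [238.3 280.1] [ 0.7197 -0.1609]
scene cylinder_mouth 0.95 [231.6 217.2] [ 0.7057 -0.1655]
scene cylinder_mouth 0.74 [219.5 179.9] [ 0.5237 -0.1288]
top cylinder 0.81 [309.6 153.8] [ 0.6944 -0.162 ]
top cylinder 0.77 [301.4 199.6] [ 0.5256 -0.1343]
top cylinder_mouth 0.88 [309.1 182.7] [ 0.5416 -0.1389]
top cylinder_mouth 0.58 [315.3 132.6] [ 0.7008 -0.1568]
tilt 34.97 roll y_z 0.0 heading 57.15 wanted 58.19 dist 0.2451
TCP [ 0.5221 -0.1524  0.0206] cyl rel fwd 0.0221 right(y) 0.0045 noz rel fwd 0.2672 right 0.0 q [-0.15  0.53  0.91  2.04 -1.13  1.23  0.81]
```

Contact has been made: about 1.6 N against the push, with the cylinder about 22 mm ahead of the TCP. I'll keep pushing.

Call:
carry_out(
  series="0.16 0 0.115 0 0 0 0.34; 0.16 0 0.115 0 0 0 0.34; 0.16 0 0.115 0 0 0 0.34; 0.16 0 0.115 0 0 0 0.34; 0.16 0 0.115 0 0 0 0.34; 0.16 0 0.115 0 0 0 0.34; 0.16 0 0.115 0 0 0 0.34; 0.16 0 0.115 0 0 0 0.34",
)

```text
time_s: 11.02
eef_pos: [0.5652, -0.0859, 0.0196]
orientation: [-2.415, -1.315, -0.761]
contact_force: [-0.7, -2.1, 2.5]
width: 0.0281
gripper_force: 1.5
```

```bash
python3 -c "
from loc import *
a,b,C=loc();st(C)
A=cv2.resize(a[140:300,180:340],(400,400));B=cv2.resize(b[90:250,200:360],(400,400));cv2.imwrite('pics/p2.png',np.hstack([A,B])[:,:,::-1])"
```

```text
scene (242, 236, 14, 13) [ 0.583  -0.0618] [-3.53  3.53 -2.27  1.91]
top (274, 177, 11, 18) [ 0.5738 -0.053 ] [-4.62  4.59 -1.22  1.18]
scene cylinder 0.85 [240.1 277.9] [ 0.714  -0.1522]
scene cylinder 0.7 [245.1 240.4] [ 0.5663 -0.0673]
scene cylinder_mouth 0.75 [244.  184.9] [ 0.5822 -0.0711]
scene cylinder_mouth 0.73 [233.5 217.4] [ 0.7089 -0.1611]
top cylinder 0.97 [282.1 185.9] [ 0.5736 -0.0645]
top cylinder 0.64 [309.8 151.7] [ 0.7022 -0.1627]
top cylinder_mouth 0.95 [314.  131.8] [ 0.7033 -0.1527]
top cylinder_mouth 0.67 [291.7 169.2] [ 0.5825 -0.085 ]
tilt 34.95 roll y_z -0.0006 heading 57.14 wanted 55.6 dist 0.1568
TCP [ 0.5645 -0.086   0.0192] cyl rel fwd 0.0316 right(y) -0.0038 noz rel fwd 0.1884 right 0.0004 q [-0.28  0.51  0.87  2.04 -1.17  1.14  0.7 ]
```

View pics/p2.png

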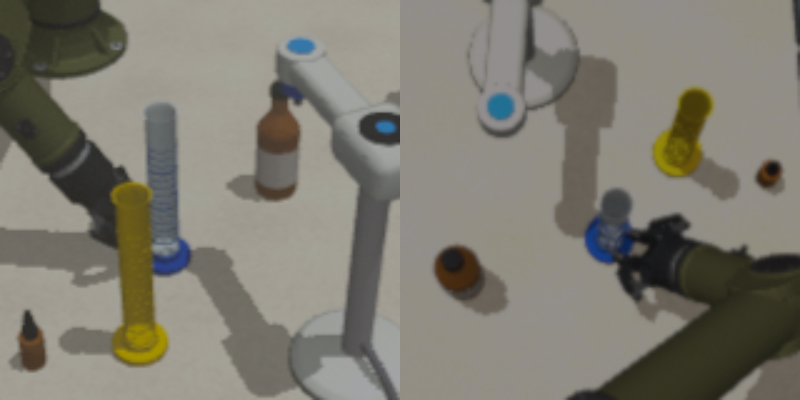

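The cylinder is upright and moving: its foot is at right crop (608,238), heading for the head at (500,105). A small vertical load has appeared, so I'll raise the tool a few millimetres while pushing.

Call:
carry_out(
  series="0.18 0 0.085 0 0 0 0.34; 0.18 0 0.085 0 0 0 0.34; 0.165 0 0.11 0 0 0 0.34; 0.165 0 0.11 0 0 0 0.34; 0.165 0 0.11 0 0 0 0.34; 0.165 0 0.11 0 0 0 0.34; 0.165 0 0.11 0 0 0 0.34; 0.165 0 0.11 0 0 0 0.34",
)

```text
time_s: 12.32
eef_pos: [0.608, -0.0193, 0.0241]
orientation: [-2.415, -1.315, -0.76]
contact_force: [-1.1, -0.8, -1.0]
width: 0.0282
gripper_force: 0.4
```

Call:
carry_out(
  series="0.165 0 0.11 0 0 0 0.34; 0.165 0 0.11 0 0 0 0.34; 0.165 0 0.11 0 0 0 0.34; 0.16 0 0.11 0 0 0 0.34; 0.16 0 0.11 0 0 0 0.34; 0 0 0 0 0 0 0.34",
)

```text
time_s: 13.08
eef_pos: [0.6348, 0.0227, 0.0252]
orientation: [-2.413, -1.317, -0.761]
contact_force: [-0.1, 0.6, -0.1]
width: 0.028
gripper_force: 0.0
```

```bash
python3 -c "
from loc import *
a,b,C=loc();st(C)
A=cv2.resize(a[140:260,210:330],(400,400),interpolation=2);B=cv2.resize(b[90:210,200:320],(400,400),interpolation=2);cv2.imwrite('pics/p3.png',np.hstack([A,B])[:,:,::-1])"
```

```text
scene (275, 239, 19, 13) [0.6499 0.0397] [-1.18  1.17 -2.35  2.1 ]
top (245, 159, 11, 16) [0.6407 0.0524] [-4.53  4.56 -2.15  2.11]
scene cylinder 0.81 [280.6 246. ] [0.6449 0.0296]
scene cylinder 0.72 [238.9 280.1] [ 0.7206 -0.1592]
scene cylinder_mouth 0.64 [232.5 219.4] [ 0.7155 -0.167 ]
scene cylinder_mouth 0.6 [286.6 183.3] [0.6335 0.0501]
scene cylinder_mouth 0.48 [351.4 179. ] [0.704  0.2417]
top cylinder 0.89 [312.1 150.3] [ 0.7077 -0.171 ]
top cylinder 0.59 [254.5 163.6] [0.653  0.0369]
top cylinder_mouth 0.88 [314.  134.7] [ 0.6939 -0.1528]
top cylinder_mouth 0.8 [252.2 146.7] [0.6507 0.0385]
tilt 34.96 roll y_z 0.0001 heading 57.11 wanted 50.07 dist 0.0338
TCP [0.6344 0.0211 0.0251] cyl rel fwd 0.0269 right(y) -0.0044 noz rel fwd 0.0605 right -0.0003 q [-0.45  0.52  0.81  1.98 -1.23  1.03  0.51]
```

View pics/p3.png

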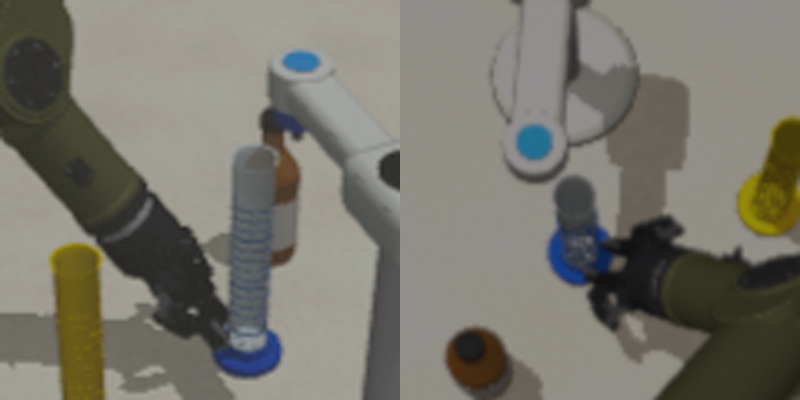

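```bash
python3 -c "
from st import *
C=np.mean([ray('scene',(286,186.9),.25)[:2],ray('top',(252,147.7),.25)[:2]],0)
print(ray('scene',(286,186.9),.25),ray('top',(252,147.7),.25));st(C)
# foot bbox scene
x0,x1,y0,y1=210+213/3.333,210+282/3.333,140+328/3.333,140+376/3.333
print('foot',ray('scene',((x0+x1)/2-.5,(y0+y1)/2-.5),.006))"
```

```text
[0.64902842 0.03947572 0.25      ] [0.64747356 0.03906241 0.25      ]
tilt 34.96 roll y_z 0.0001 heading 57.11 wanted 60.19 dist 0.0377
TCP [0.6344 0.0211 0.0251] cyl rel fwd 0.0228 right(y) 0.0018 noz rel fwd 0.0605 right -0.0003 q [-0.45  0.52  0.81  1.98 -1.23  1.03  0.51]
foot [0.65121244 0.038227   0.006     ]
```

Call:
carry_out(
  series="0.08 -0.005 0.06 0 0 0 0.34; 0.08 -0.005 0.06 0 0 0 0.34; 0.08 -0.005 0.06 0 0 0 0.34; 0.08 -0.005 0.055 0 0 0 0.34; 0.08 -0.005 0.055 0 0 0 0.34; 0.08 -0.005 0.055 0 0 0 0.34; 0.08 -0.005 0.055 0 0 0 0.34; 0 0 0 0 0 0 0.34",
)

```text
time_s: 14.38
eef_pos: [0.6518, 0.0522, 0.0246]
orientation: [-2.414, -1.316, -0.761]
contact_force: [0.6, 0.4, -0.5]
width: 0.0283
gripper_force: 0.1
```

```bash
python3 -c "
from loc import *
a,b,C=loc();st(C)
A=cv2.resize(a[150:250,230:330],(400,400),interpolation=2);B=cv2.resize(b[90:190,200:300],(400,400),interpolation=2);cv2.imwrite('pics/p4.png',np.hstack([A,B])[:,:,::-1])"
```

```text
scene (284, 240, 20, 13) [0.6684 0.0661] [-0.75  0.74 -2.38  2.16]
top (237, 155, 11, 15) [0.6566 0.0818] [-4.54  4.57 -2.64  2.59]
scene cylinder 0.78 [238.7 279.3] [ 0.7173 -0.1585]
scene cylinder 0.69 [291.7 245.8] [0.6608 0.0639]
scene cylinder_mouth 0.85 [229.9 222.7] [ 0.7251 -0.1789]
scene cylinder_mouth 0.6 [297.4 186.5] [0.6628 0.0716]
top cylinder 0.9 [244.9 160.9] [0.6621 0.0719]
top cylinder 0.8 [309.7 151. ] [ 0.7048 -0.1623]
top cylinder_mouth 0.78 [314.7 131.7] [ 0.7037 -0.1549]
top cylinder_mouth 0.61 [244.9 142.2] [0.6645 0.0616]
tilt 34.96 roll y_z -0.0001 heading 57.14 wanted -23.33 dist 0.0049
TCP [0.6515 0.0514 0.0246] cyl rel fwd 0.0249 right(y) -0.003 noz rel fwd 0.0257 right 0.0018 q [-0.49  0.53  0.79  1.96 -1.25  1.    0.46]
```

View pics/p4.png

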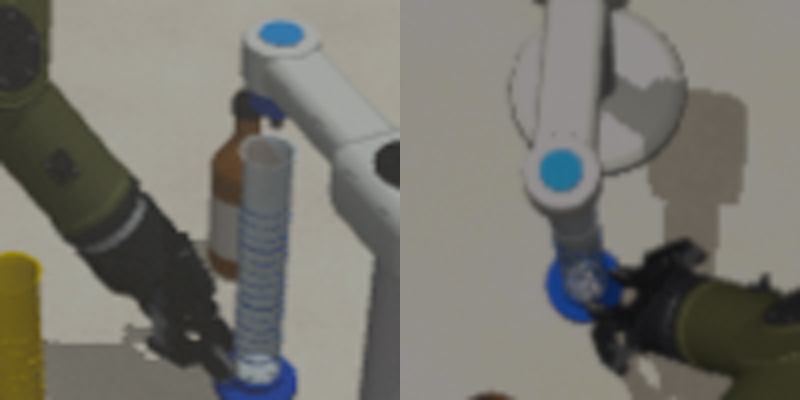

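```bash
python3 -c "
from st import *
C=ray('scene',(296.5,187.2),.25)[:2];print(C,ray('scene',(298.7,180.3),.275));st(C)
print(proj('scene',[[.667,.072,.275],[.667,.072,.25]]))"
```

```text
[0.66468344 0.06733874] [0.66603013 0.07288454 0.275     ]
tilt 34.96 roll y_z -0.0001 heading 57.14 wanted 63.57 dist 0.0052
TCP [0.6515 0.0514 0.0246] cyl rel fwd 0.0205 right(y) 0.0024 noz rel fwd 0.0257 right 0.0018 q [-0.49  0.53  0.79  1.96 -1.25  1.    0.46]
[[298.60789374 180.54479568]
 [298.20958651 187.19734022]]
```

About 4 mm remain. I'll make the last nudge, then back straight off.

Call:
carry_out(
  series="0.03 0 0.025 0 0 0 0.34; 0.035 0 0.025 0 0 0 0.34; 0 0 0 0 0 0 0.34; -0.1 0 -0.07 0 0 0 0.34; -0.3 0 -0.2 0 0 0 0.34; -0.6 0 -0.4 0 0 0 0.34; -0.6 0 -0.4 0 0 0 0.34; 0 0 0 0 0 0 0.34",
)

```text
time_s: 15.68
eef_pos: [0.5999, -0.031, 0.0222]
orientation: [-2.423, -1.308, -0.76]
contact_force: [-0.1, 0.6, -0.7]
width: 0.0281
gripper_force: 0.0
```

```bash
python3 -c "
from loc import *
a,b,C=loc();st(C)
for n,z in[('amber_bottle',0),('wash_bottle',0),('short_cylinder',0),('steel_beaker',0),('pocket_refractometer',0),('dropper_bottle',0),('fruit_punnet',0)]:
    for d in robot.mark_of('top',n)[:1]: print(n,ray('top',d['xy'],z)[:2].round(3))
A=cv2.resize(a[150:260,230:330],(500,550),interpolation=2);cv2.imwrite('pics/p5.png',A[:,:,::-1])"
```

```text
scene (285, 239, 20, 13) [0.6657 0.0715] [-0.72  0.71 -2.34  2.12]
top (236, 153, 19, 17) [0.6604 0.0711] [-0.54  0.54 -1.62  1.6 ]
scene cylinder 0.78 [241.  277.1] [ 0.7122 -0.1483]
scene cylinder 0.65 [292.7 242.5] [0.6483 0.0749]
scene cylinder_mouth 0.81 [230.7 220.2] [ 0.7164 -0.1728]
scene cylinder_mouth 0.61 [298.2 185.9] [0.6612 0.0753]
top cylinder 0.87 [311.  149.5] [ 0.7105 -0.167 ]
top cylinder 0.82 [244.8 157.2] [0.6759 0.0727]
top cylinder_mouth 0.95 [243.7 143.5] [0.6602 0.0652]
top cylinder_mouth 0.94 [314.9 130.7] [ 0.7069 -0.1555]
tilt 34.98 roll y_z -0.0 heading 57.24 wanted 9.69 dist 0.004
TCP [ 0.6018 -0.025   0.0225] cyl rel fwd 0.1142 right(y) -0.0006 noz rel fwd 0.1169 right 0.0023 q [-0.38  0.51  0.84  2.02 -1.21  1.08  0.6 ]
amber_bottle [0.51  0.147]
wash_bottle [0.601 0.463]
short_cylinder [0.718 0.313]
steel_beaker [0.443 0.465]
pocket_refractometer [ 0.377 -0.478]
dropper_bottle [ 0.677 -0.297]
fruit_punnet [ 0.615 -0.502]
```

View pics/p5.png

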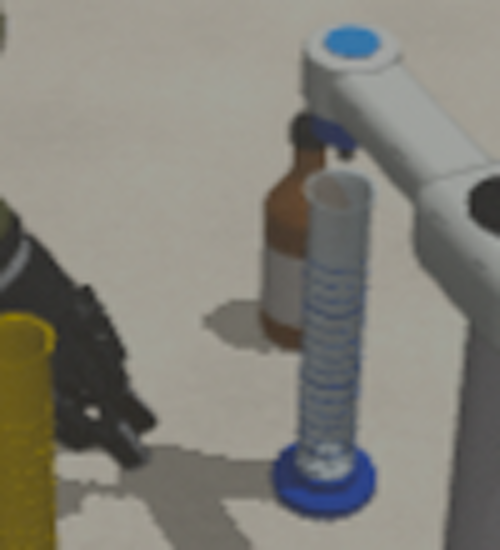

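The cylinder stands upright and free of the fingers. Its mouth at crop (339,190) is within about 3 mm of where it should be for a nozzle tip at (346,155). The bystanders are unchanged within the networks' noise.

```bash
python3 -c "
from plant import robot
print(robot.hand_in())"
```

```text
the job is handed in; nothing more can be done
None
```

I pushed the blue-footed cylinder under the nozzle and handed the job in. It stands upright and untouched with its mouth about 3–5 mm off the nozzle's axis by my camera measurements (limit 12 mm), I saw no sign of bystanders moving, and the hand-in returned no verdict.

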